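Sort the tool holders into tray and bin

TASK

Sort the three tool holders standing on the bench: the two slim collet chucks go into the three-pocket tray, filled from its handle end, first the long chuck in the pocket next to the handle, then the short one in the middle pocket; the wide-headed face mill goes into the square bin, whenever you like. Set each down standing upright on the floor of its container and let go of it; do not drop any or tip any over, and leave the oil bottle and the spanner where they are.

Things in the scene. Friction and masses are not known exactly. Their poses are not given: they have to be found in the camera images.
- long_chuck: Long collet chuck, bare steel, 140 mm tall, about 0.75 kg. Origin: centre of its foot, z up along its axis; round, so any grip yaw will do. Stands loose on its flat foot (38 mm diameter): a 26 mm high taper, then a 50 mm diameter flange from 26 to 46 mm. Above, a 29 mm neck, and on top a round clamping nut 34 mm in diameter from 110 to 140 mm height: grip it there from above.
- short_chuck: Short collet chuck, same shape and materials but 100 mm tall, about 0.6 kg. Origin: centre of its foot, z up along its axis; round, so any grip yaw will do. Stands loose on its flat foot (38 mm diameter): a 26 mm high taper, then a 50 mm diameter flange from 26 to 46 mm. Above, a 29 mm neck, and on top a round clamping nut 34 mm in diameter from 70 to 100 mm height: grip it there from above.
- face_mill: Face mill on its holder, bare steel, 92 mm tall, about 0.8 kg. Origin: centre of its foot, z up along its axis; round, so any grip yaw will do. Stands loose on its flat foot (38 mm diameter): a 26 mm high taper, then a 50 mm diameter flange from 26 to 46 mm. Above, a 42 mm body, and on top a wide round cutter head 56 mm in diameter from 62 to 92 mm height: grip it there from above.
- tray: Grey plastic three-pocket tray, 232 (x) x 80 (y) mm, 40 mm high, fixed to the bench at any yaw. Three square pockets in a row along x, each 72 x 72 mm inside, 76 mm apart, walls 4 mm, floor 5 mm above the bench. A black carrying handle (bar loop 56 mm wide, reaching 33 mm out, 30 mm above the bench) is on its -x end only. Origin: centre of its underside.
- pocket1 (a point): Centre of the floor (5 mm above the bench) of the pocket next to the tray's handle; axes as the tray's.
- pocket2 (a point): Centre of the floor of the tray's middle pocket (5 mm above the bench); axes as the tray's. With the fingers closing across the row (along the tray's y), they keep clear of a chuck in the next pocket.
- pocket3 (a point): Centre of the floor of the tray's last pocket (5 mm above the bench), farthest from the handle, to stay empty; axes as the tray's.
- bin: Grey plastic open square bin, 118 x 118 mm, 40 mm high, walls 4 mm, one single pocket 110 x 110 mm inside, dark floor 4 mm above the bench; fixed to the bench. Origin: centre of its underside. It and the tray may change sides.
- bin_floor (a point): Centre of the bin's inner floor (4 mm above the bench).
- oil_can: Bystander: an upright bare-metal oil bottle with black cap, 56 mm in diameter, 150 mm tall, standing loose at the right of the work. Origin: centre of its underside.
- spanner: Bystander: a loose steel spanner 200 mm long lying beyond the work, across the bench. Origin: about its middle, on the underside; its length lies along its x.
- clamp: Bystander: a red tool-clamping block with a black clamping ring, 245 mm long overall (its x), 110 mm wide, 120 mm high, fixed to the bench at the left of the work. Origin: centre of its underside.

How it is judged:
On the way, in this order (a step that is already met when the one before it is completed fails the run):
1. the long chuck stands released in the pocket next to the handle (horizontal distance between long_chuck and pocket1 below 0.018 m and z of long_chuck in the frame of pocket1 between -0.006 and 0.006 m and angle between long_chuck's own z axis and vertical below 0.1 rad and contact force between the fingers and long_chuck below 0.5 N and linear speed of long_chuck below 0.03 m/s), for 0.2 s.
2. then the short chuck stands released in the middle pocket (horizontal distance between short_chuck and pocket2 below 0.018 m and z of short_chuck in the frame of pocket2 between -0.006 and 0.006 m and angle between short_chuck's own z axis and vertical below 0.1 rad and contact force between the fingers and short_chuck below 0.5 N and linear speed of short_chuck below 0.03 m/s), for 0.2 s.
At the end, for the whole second after the job is handed in: Long chuck in the pocket next to the handle, short chuck in the middle pocket (each within 18 mm of its centre), face mill in the square bin (within 50 mm of its centre); each with its foot within 6 mm of the floor there, upright within 0.1 rad, released, at rest (all of step 1 and all of step 2 and horizontal distance between face_mill and bin_floor below 0.05 m and z of face_mill in the frame of bin_floor between -0.006 and 0.006 m and angle between face_mill's own z axis and vertical below 0.1 rad and contact force between the fingers and face_mill below 0.5 N and linear speed of face_mill below 0.03 m/s); the robot touches nothing.
It fails at once if a tool holder is tipped over (more than 0.5 rad) (angle between any of long_chuck, short_chuck, face_mill's own z axis and vertical above 0.5 rad).
It fails at once if a tool holder is let go of with its foot more than 30 mm above the bench ((height (world z) of long_chuck above 0.03 m and contact force between the fingers and long_chuck below 0.2 N) or (height (world z) of short_chuck above 0.03 m and contact force between the fingers and short_chuck below 0.2 N) or (height (world z) of face_mill above 0.03 m and contact force between the fingers and face_mill below 0.2 N)).
It fails at once if the oil bottle or the spanner is moved by more than 30 mm (distance of any of oil_can, spanner from where it was at the start of the episode above 0.03 m).
It also fails if it takes over 58 s, if anything falls off the work surface, if the arm or the gripper's body presses on something with over 40 N, if the wrist force passes 120 N, or if a joint passes its speed limit or range.

ROBOT

A 6-joint arm with a two-finger parallel gripper is mounted at the origin on the work surface. World frame = base frame: x ahead of the robot, y to its left, z up, the work surface at z = 0. Lengths are in m, angles in rad, forces in N, time in s.
With the tool pointing down it reaches from about 0.35 to 0.925 m from the base axis. Payload 6.4 kg.
Tool frame: the origin (TCP) lies on the centre line of the jaws, within the pads' length; the fingertips stand 14 mm ahead of it and the grasp point (between the pads) lies 5 mm behind it (r.tip_extent is the distance from the TCP to the fingertips, in m); z points along the fingers, y is the direction in which the jaws open and shut (so a half turn about z gives the same grasp; the last joint's range is limited). The gripper opens to 85 mm and grips with 20 to 120 N. Pads are 22 mm wide; open, the fingers measure 114 mm over their backs; the gripper's body (76 mm by 85 mm) begins 54 mm behind the grasp point. The pads swing forward as they close: fully open they stand 13 mm farther back than shut.
Start: joints at [1.119, 0.245, 1.558, -0, 1.339, -0.174], TCP at [0.178, 0.625, 0.245] pointing down, gripper open.
Joint ranges: [-3.13, 3.13], [-1.02, 2.26], [0.13, 2.54], [-0.95, 4.09], [0.21, 2.88], [-2.74, 2.74]. Speed limits (rad/s): [2.57, 2.57, 3.14, 3.14, 3.14, 3.14].

INTERFACE

Orientations are given as a 3x3 rotation matrix whose columns are the frame's x, y, z axes.
In Python, from workcell import status, cams, r gives the robot as it stands. The module is installed in compiled form; this text tells all that it offers.
- The arm moves only by the tool send_rows, never from a script. Its argument "series" is a list of rows, each a list of 7 numbers: the shift along the tool's x, y, z in m, then the turn, a rotation vector about the tool's x, y, z in rad, then the opening, from 0 (shut) to 1 (fully open). In form: [[dx, dy, dz, rx, ry, rz, claw], ...]. A call has exactly 8 rows; each row is the pose to reach, as a shift and turn from the pose commanded when the call began, along the tool's axes at that moment; what a row does not reach only later rows make up. A row lasts 1/10 s, in which the tool goes at most 50 mm and 8.59 degrees, less where a joint would pass 70% of its speed; a pose out of reach is approached as far as the arm can. A call with a gripper value outside its range is refused whole. The fingers move at their own pace and stop on an object; "grip_force" is the grip in N (left out, the last holds). Time passes only in rows, so rows that repeat a pose let the fingers close, or fill a call up. It gives the time, the measured TCP pose, the force and the opening at its end, in the units of the state.
- status.get_state(): the state, without advancing time (a new reading comes with each control period).
- cams.snapshot(name): name is "side" or "top"; returns a dict with "image" (384x512x3 uint8, red, green, blue), "intrinsics" (3x3 intrinsics, pixels), "cam_to_world" (4x4, takes a point from camera to world coordinates). Camera axes: x right, y up, looking along -z (the intrinsics and any distortion apply to the point x, -y, -z); pixel columns grow to the right and rows downward; lengths in m; the calibration is good to about 2 mm. A picture is of the moment at which its call begins. There is no depth.
- r.close_job(): hands the job in, once; it reports no verdict.
Trained networks look in a picture, given as the dict that the camera call returned (one of the last four; its "shot" number tells which), for a name from the list of things; names that differ only in an ending like _2 or _b are one class to them, and where a whole thing is asked for, a point or a joint stands for the part that bears it (a point fixed in the world has none). Each returns a list of dicts, best first, with "score" (0 to 1); they miss things now and then, are a little off and sometimes report something else, mostly with a low value. They report only what shows in the picture. A call takes as long as a camera call.
- cams.find_in(picture, label): "xyz" ([x, y, z] in m, in world coordinates, good to about 4 mm: the middle of the surface that is visible of it).
- cams.cut_out(picture, label): "pixels" (384x512 bool, what is visible of it).
The state is a dict: "time_s": time; "qpos": joint angles; "joint_velocities": joint speeds; "tau": joint torques, N m; "ee_pos": TCP position; "ee_rot": TCP orientation; "wrist_force": force on the tool from outside, world axes, zero at the start; "torque": the same for the moment, N m; "width": finger opening in m.
Only numpy, scipy, OpenCV 4.12 (cv2) and the standard library are available. Lean on these libraries where they do the work, as an engineer would, in place of code of your own. Each camera call takes 0.05 s, during which the arm holds its last target. There are 200 camera calls.

## Working session

There is one attempt and no reset: what is moved stays moved. The work goes in short steps, Python scripts to look and compute and a tool call to move; the robot and the scene stay as the last step left them, time stands still between calls to the robot, and variables do not carry over. Pictures are saved under pics/ and viewed, about 8 in all and at most 12, crops included, and the job is handed in when it is done.

Besides the shell and the picture viewer there is one more tool, called after "Emit:" in YAML: its name, and indented under it one key for each argument. send_rows: Moves the arm, as the interface text tells. Its arguments: {"type":"object","properties":{"series":{"type":"array"},"grip_force":{"type":"number"}},"required":["series"]}

```bash
mkdir -p pics
cat > look.py <<'E'
from workcell import status, cams, r
import cv2, numpy as np, sys
def snap(name,fn=None):
    p=cams.snapshot(name)
    if fn: cv2.imwrite('pics/'+fn,cv2.cvtColor(p['image'],cv2.COLOR_RGB2BGR))
    return p
def proj(p,P):
    T=np.linalg.inv(p['cam_to_world']); c=T[:3,:3]@np.array(P)+T[:3,3]
    u=p['intrinsics']@np.array([c[0],-c[1],-c[2]]); return u[:2]/u[2]
def ray(p,uv,z):
    d=np.linalg.inv(p['intrinsics'])@np.array([uv[0],uv[1],1.0]); T=p['cam_to_world']
    d=T[:3,:3]@np.array([d[0],-d[1],-d[2]]); o=T[:3,3]; return o+d*(z-o[2])/d[2]
E
python3 - <<'E'
from look import *
s=status.get_state(); print(s['time_s'],s['ee_pos'],s['ee_rot'],s['width'],r.tip_extent)
for n in ('top','side'):
    p=snap(n,n+'0.png'); print(n,p['cam_to_world'].round(3).tolist(),p['intrinsics'].round(1).tolist())
    for l in ('long_chuck','short_chuck','face_mill','tray','bin','oil_can','spanner'):
        for d in cams.find_in(p,l)[:2]: print(l,np.round(d['xyz'],3),round(d['score'],2),proj(p,d['xyz']).round())
E
cd pics; python3 -c "
import cv2,numpy as np
cv2.imwrite('a.png',np.vstack([cv2.imread('top0.png')]))"
```

```text
0.0 [0.1780153  0.62459189 0.244147  ] [[-9.61665382e-01  2.74224352e-01 -8.34958114e-04]
 [ 2.74225445e-01  9.61663769e-01 -1.78884547e-03]
 [ 3.12403977e-04 -1.94923752e-03 -9.99998051e-01]] 0.08564903175750849 0.014
top [[0.017, 0.985, -0.169, 0.359], [-1.0, 0.018, 0.005, 0.011], [0.008, 0.169, 0.986, 1.506], [0.0, 0.0, 0.0, 1.0]] [[446.7, 0.0, 254.9], [0.0, 446.7, 191.9], [0.0, 0.0, 1.0]]
long_chuck [0.587 0.018 0.094] 0.72 [250. 196.]
face_mill [0.456 0.03  0.092] 0.76 [246. 237.]
face_mill [ 0.467 -0.248  0.007] 0.74 [329. 237.]
tray [ 0.47  -0.25   0.006] 0.79 [330. 236.]
bin [0.493 0.253 0.005] 0.84 [180. 227.]
oil_can [ 0.602 -0.435  0.098] 0.96 [392. 194.]
spanner [ 0.772 -0.047  0.006] 0.63 [270. 148.]
side [[0.838, 0.356, -0.414, -0.098], [-0.546, 0.547, -0.635, -1.022], [0.001, 0.758, 0.653, 1.132], [0.0, 0.0, 0.0, 1.0]] [[481.6, 0.0, 256.4], [0.0, 481.6, 182.7], [0.0, 0.0, 1.0]]
long_chuck [0.581 0.007 0.068] 0.61 [258. 183.]
short_chuck [0.668 0.034 0.052] 0.87 [275. 174.]
face_mill [0.447 0.012 0.082] 0.72 [223. 194.]
tray [ 0.468 -0.252  0.02 ] 0.79 [274. 256.]
tray [0.448 0.01  0.08 ] 0.63 [224. 194.]
bin [0.493 0.257 0.014] 0.87 [201. 166.]
oil_can [ 0.599 -0.461  0.087] 0.66 [357. 269.]
spanner [ 0.772 -0.05   0.006] 0.57 [312. 186.]
```

View pics/top0.png

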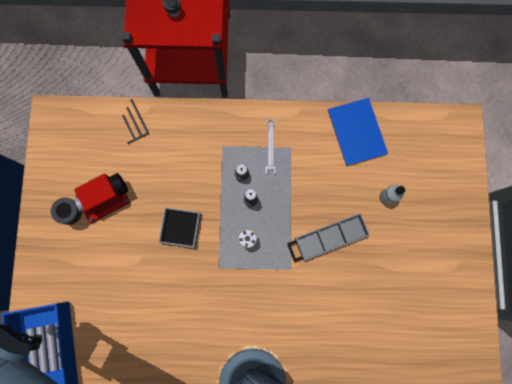

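View pics/side0.png

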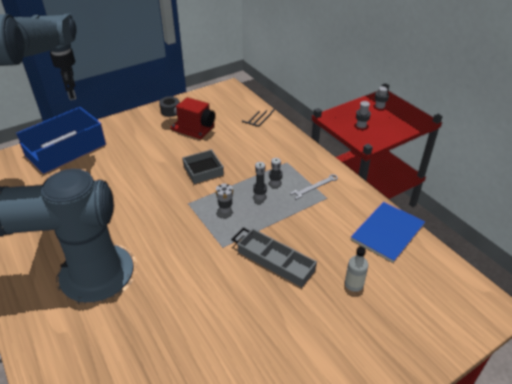

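The top view shows the face mill at (247,238), the long chuck at (250,197) and the short chuck at (242,172). The bin is at (180,228), and the tray runs from its handle at (295,250) to (367,228). The side view agrees. Next I fit silhouettes in both views and check them on a crop.

```bash
cat > fit.py <<'E'
from look import *
from scipy.optimize import minimize
a=np.linspace(0,2*np.pi,24,endpoint=False)
def prof(h,segs): return segs
REV={'long_chuck':[(0,19,26,19),(26,25,46,25),(46,14.5,110,14.5),(110,17,140,17)],
'short_chuck':[(0,19,26,19),(26,25,46,25),(46,14.5,70,14.5),(70,17,100,17)],
'face_mill':[(0,19,26,19),(26,25,46,25),(46,21,62,21),(62,28,92,28)]}
BOX={'tray':(.232,.08,.04),'bin':(.118,.118,.04)}
def parts(l,q):
    if l in REV:
        return [np.array([[q[0]+R/1e3*np.cos(t),q[1]+R/1e3*np.sin(t),z/1e3] for z,R in ((z0,r0),(z1,r1)) for t in a]) for z0,r0,z1,r1 in REV[l]]
    L,W,H=BOX[l]; c,s=np.cos(q[2]),np.sin(q[2])
    return [np.array([[q[0]+c*x-s*y,q[1]+s*x+c*y,z] for x in(-L/2,L/2) for y in(-W/2,W/2) for z in(0,H)])]
K=8
def render(p,l,q,off):
    m=np.zeros((384*2,512*2),np.uint8)
    for P in parts(l,q):
        uv=np.array([proj(p,x) for x in P])*2+.5
        h=cv2.convexHull(uv.astype(np.float32))
        cv2.fillConvexPoly(m,np.round(h*16).astype(np.int32),255,shift=4)
    return cv2.resize(m,(512,384),interpolation=cv2.INTER_AREA)/255.
def fit(pm,l,q0,step):
    def cost(q):
        c=0
        for p,m in pm:
            R=render(p,l,q,0); c+=1-np.minimum(R,m).sum()/np.maximum(R,m).sum()
        return c/len(pm)
    sx=np.vstack([q0]+[np.array(q0)+np.eye(len(q0))[i]*step[i] for i in range(len(q0))])
    return minimize(cost,q0,method='Nelder-Mead',options=dict(initial_simplex=sx,xatol=2e-4,fatol=1e-4))
E
python3 - <<'E'
from fit import *
S=[snap('top'),snap('side')]
init={'long_chuck':(.58,.01),'short_chuck':(.66,.035),'face_mill':(.45,.02),'tray':(.468,-.25,-2.8+np.pi-.1-.0),'bin':(.493,.255,-.1)}
init['tray']=(.468,-.25,-1.25)
vis=cv2.cvtColor(S[0]['image'],cv2.COLOR_RGB2BGR)
vis=cv2.resize(vis[130:280,150:390],None,fx=3.3,fy=3.3,interpolation=cv2.INTER_CUBIC)
for l,q in init.items():
    each=[]
    for p,n in zip(S,('top','side')):
        ds=cams.cut_out(p,l)
        # choose the cutout whose centre is nearest expected
        e=proj(p,[q[0],q[1],.05 if l in REV else .02]); 
        ds=[d for d in ds if np.hypot(*(np.argwhere(d['pixels']).mean(0)[::-1]-e))<15]
        if not ds: print(l,n,'none'); continue
        m=ds[0]['pixels'].astype(float); each.append((p,m))
        f=fit([(p,m)],l,q,[.01,.01,.1]); print(l,n,round(ds[0]['score'],2),int(m.sum()),f.x.round(4),round(f.fun,2))
    if each:
        f=fit(each,l,q,[.01,.01,.1]); print('  both',f.x.round(4),round(f.fun,2))
        for P in parts(l,f.x):
            uv=np.array([proj(S[0],x) for x in P]); h=cv2.convexHull(((uv-[150,130]+.5)*3.3).astype(np.float32))
            cv2.polylines(vis,[np.round(h).astype(np.int32)],True,(0,255,0),1)
cv2.imwrite('pics/fit1.png',vis)
E
```

```text
long_chuck top 0.66 218 [0.5897 0.0185] 0.06
long_chuck side none
  both [0.5897 0.0185] 0.06
short_chuck top 0.59 161 [0.6776 0.0493] 0.23
short_chuck side 0.5 312 [0.6797 0.0481] 0.07
  both [0.6798 0.0477] 0.16
face_mill top none
face_mill side 0.79 428 [0.4582 0.0239] 0.06
  both [0.4582 0.0239] 0.06
tray top 0.63 1878 [ 0.4696 -0.2523 -1.1949] 0.08
tray side 0.6 2441 [ 0.4721 -0.2559 -1.196 ] 0.08
  both [ 0.4699 -0.2525 -1.1947] 0.09
bin top 0.64 1396 [ 0.491   0.2529 -0.1241] 0.04
bin side 0.56 967 [ 0.4943  0.2489 -0.1579] 0.04
  both [ 0.4931  0.2516 -0.1191] 0.06
```

View pics/fit1.png

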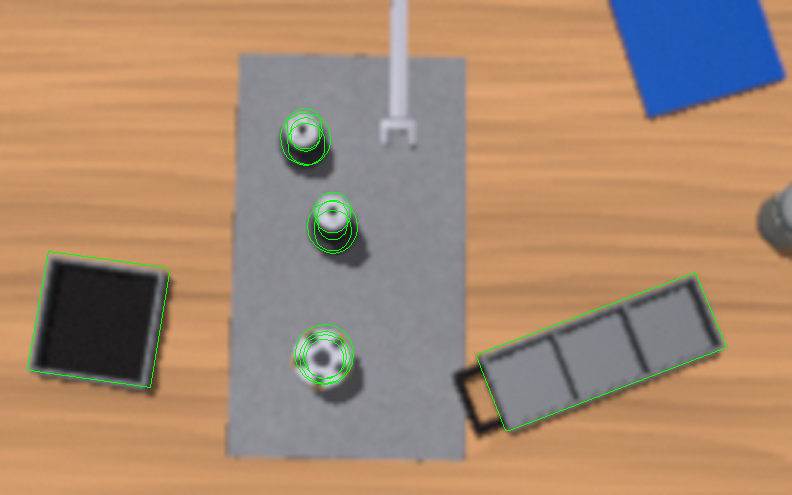

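The fits agree with the picture and with the given sizes. The tray's handle end is toward +y, so pocket1 ≈ (0.442,-0.182) and pocket2 ≈ (0.470,-0.2525). I'll use one tool yaw throughout (jaw axis along the tray's y, 0.376 rad).

```bash
cat > go.py <<'E'
from workcell import status
import numpy as np, sys
from scipy.spatial.transform import Rotation as R
s=status.get_state(); p=np.array(s['ee_pos']); M=np.array(s['ee_rot'])
print('t',round(s['time_s'],2),'pos',p.round(4),'w',round(s['width'],4),'F',np.round(s['wrist_force'],1),'q',np.round(s['qpos'],2))
yaw=.376; y=np.array([np.cos(yaw),np.sin(yaw),0]); z=np.array([0,0,-1.]); G=np.column_stack([np.cross(y,z),y,z])
print('turn',R.from_matrix(M.T@G).as_rotvec().round(4))
for a in sys.argv[1:]:
    t=np.array([float(v) for v in a.split(',')]); print(a,'shift',(M.T@(t-p)).round(4), 'in final axes',(G.T@(t-p)).round(4))
E
python3 go.py .59,.0185,.2 .442,-.182,.2
```

```text
t 1.4 pos [0.1783 0.6251 0.2453] w 0.0854 F [0.6 0.6 0.1] q [ 1.12  0.25  1.56 -0.    1.34 -0.17]
turn [-1.00e-04  1.00e-04  9.17e-01]
.59,.0185,.2 shift [-0.5623 -0.4704  0.0453] in final axes [-0.7154  0.1602  0.0453]
.442,-.182,.2 shift [-0.475  -0.7038  0.0453] in final axes [-0.8475 -0.051   0.0453]
```

Emit:
send_rows:
  series:
    - [-0.035,-0.029,0,0,0,0.115,1]
    - [-0.07,-0.059,0,0,0,0.23,1]
    - [-0.105,-0.088,0,0,0,0.345,1]
    - [-0.14,-0.117,0,0,0,0.46,1]
    - [-0.175,-0.147,0,0,0,0.575,1]
    - [-0.21,-0.176,0,0,0,0.69,1]
    - [-0.245,-0.205,0,0,0,0.805,1]
    - [-0.28,-0.234,0,0,0,0.917,1]
  grip_force: 70

```text
time_s: 2.2
ee_pos: [0.3841, 0.3217, 0.2456]
ee_rot: [[-0.363, 0.932, 0.001], [0.932, 0.363, 0.0], [0.0, 0.001, -1.0]]
wrist_force: [0.8, -0.1, -0.2]
width: 0.0851
```

```bash
python3 go.py .59,.0185,.2
```

```text
t 2.2 pos [0.3841 0.3217 0.2456] w 0.0851 F [ 0.8 -0.1 -0.2] q [ 0.47 -0.11  1.93  0.    1.32  0.1 ]
turn [ 0.0008 -0.0001 -0.0044]
.59,.0185,.2 shift [-0.3573  0.0817  0.0456] in final axes [-0.3576  0.0802  0.0456]
```

Emit:
send_rows:
  series:
    - [-0.05,0.011,0,0,0,0,1]
    - [-0.1,0.022,0,0,0,0,1]
    - [-0.15,0.034,0,0,0,0,1]
    - [-0.2,0.045,0.01,0,0,0,1]
    - [-0.25,0.056,0.02,0,0,0,1]
    - [-0.3,0.067,0.03,0,0,0,1]
    - [-0.34,0.076,0.04,0,0,0,1]
    - [-0.358,0.08,0.046,0,0,0,1]

```text
time_s: 3.0
ee_pos: [0.5906, 0.0161, 0.1985]
ee_rot: [[-0.364, 0.931, -0.0], [0.931, 0.364, -0.001], [-0.001, -0.0, -1.0]]
wrist_force: [-0.3, 1.0, 0.6]
width: 0.0859
```

```bash
python3 go.py .59,.0185,.12
python3 - <<'E'
from look import *
p=snap('side'); q=snap('top')
a=cv2.resize(p['image'][110:230,200:320],None,fx=3.3,fy=3.3,interpolation=cv2.INTER_CUBIC)
b=cv2.resize(q['image'][130:250,190:310],None,fx=3.3,fy=3.3,interpolation=cv2.INTER_CUBIC)
cv2.imwrite('pics/app1.png',cv2.cvtColor(np.hstack([a,b]),cv2.COLOR_RGB2BGR))
E
```

```text
t 3.0 pos [0.5906 0.0161 0.1985] w 0.0859 F [-0.3  1.   0.6] q [-0.16  0.15  1.75 -0.    1.24 -0.54]
turn [-0.0002  0.0005 -0.0035]
.59,.0185,.12 shift [0.0025 0.0003 0.0785] in final axes [0.0025 0.0003 0.0785]
```

View pics/app1.png

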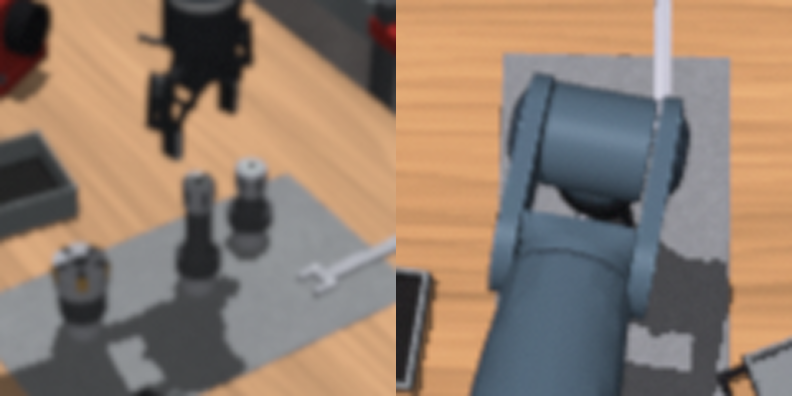

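The side crop shows the fingers at (170,130) and (228,95), straddling the long chuck, whose nut is at (198,180). I'll descend and grip.

Emit:
send_rows:
  series:
    - [0.002,0,0.015,0,0,0,1]
    - [0.002,0,0.03,0,0,0,1]
    - [0.002,0,0.045,0,0,0,1]
    - [0.002,0,0.06,0,0,0,1]
    - [0.002,0,0.072,0,0,0,1]
    - [0.002,0,0.078,0,0,0,1]
    - [0.002,0,0.078,0,0,0,1]
    - [0.002,0,0.078,0,0,0,0.6]

```text
time_s: 3.9
ee_pos: [0.5889, 0.0215, 0.1217]
ee_rot: [[-0.367, 0.93, 0.001], [0.93, 0.367, -0.0], [-0.0, 0.001, -1.0]]
wrist_force: [-0.4, -0.4, 0.1]
width: 0.0732
```

Emit:
send_rows:
  series:
    - [0,0,0,0,0,0,0.4]
    - [0,0,0,0,0,0,0.2]
    - [0,0,0,0,0,0,0]
    - [0,0,0,0,0,0,0]
    - [0,0,0,0,0,0,0]
    - [0,0,0,0,0,0,0]
    - [0,0,0,0,0,0,0]
    - [0,0,0,0,0,0,0]
  grip_force: 70

```text
time_s: 4.7
ee_pos: [0.5889, 0.0213, 0.1222]
ee_rot: [[-0.367, 0.93, 0.001], [0.93, 0.367, -0.0], [-0.001, 0.001, -1.0]]
wrist_force: [-1.7, -0.7, 5.6]
width: 0.0324
```

Emit:
send_rows:
  series:
    - [0,0,-0.005,0,0,0,0]
    - [0,0,-0.012,0,0,0,0]
    - [0,0,-0.022,0,0,0,0]
    - [0,0,-0.034,0,0,0,0]
    - [0,0,-0.046,0,0,0,0]
    - [0,0,-0.058,0,0,0,0]
    - [0,0,-0.066,0,0,0,0]
    - [0,0,-0.07,0,0,0,0]

```text
time_s: 5.5
ee_pos: [0.5891, 0.0214, 0.1929]
ee_rot: [[-0.367, 0.93, 0.002], [0.93, 0.367, -0.0], [-0.001, 0.002, -1.0]]
wrist_force: [0.3, -0.4, -7.0]
width: 0.0325
```

```bash
python3 go.py .442,-.182,.195 .442,-.182,.128
cat > chk.py <<'E'
# fit of object in given view(s) with height offset: usage chk.py label x y z [views]
from fit import *
l=sys.argv[1]; q=[float(v) for v in sys.argv[2].split(',')]
for n in sys.argv[3].split(','):
    p=snap(n); e=proj(p,[q[0],q[1],q[2]+.05])
    ds=[d for d in cams.cut_out(p,l) if np.hypot(*(np.argwhere(d['pixels']).mean(0)[::-1]-e))<15]
    if not ds: print(l,n,'none'); continue
    print(l,n,round(ds[0]['score'],2),int(ds[0]['pixels'].sum()))
    for d in cams.find_in(p,l)[:2]: print(np.round(d['xyz'],3),round(d['score'],2))
    if len(sys.argv)>4: print(fit([(p,ds[0]['pixels'].astype(float))],l,q[:2],[.01,.01]).x.round(4))
E
python3 - <<'E'
from look import *
p=snap('side')
a=cv2.resize(p['image'][90:290,190:350],None,fx=3,fy=3,interpolation=cv2.INTER_CUBIC)
cv2.imwrite('pics/lift1.png',cv2.cvtColor(a,cv2.COLOR_RGB2BGR))
E
```

```text
t 5.5 pos [0.5891 0.0214 0.1929] w 0.0325 F [ 0.3 -0.4 -7. ] q [-0.16  0.16  1.76 -0.    1.22 -0.53]
turn [0.0019 0.0011 0.    ]
.442,-.182,.195 shift [-0.1352 -0.2115 -0.0024] in final axes [-0.1352 -0.2115 -0.0021]
.442,-.182,.128 shift [-0.1351 -0.2116  0.0646] in final axes [-0.1352 -0.2115  0.0649]
```

View pics/lift1.png

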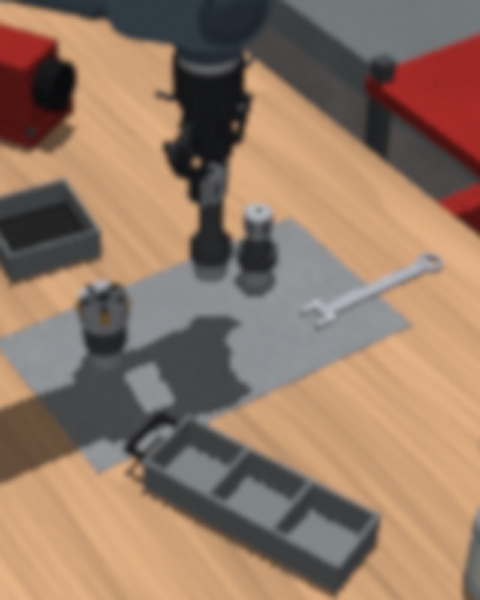

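The long chuck hangs upright (nut at (212,185) in the crop, foot at (212,270)) with 7 N of weight on the wrist. I'll carry it to above pocket1.

Emit:
send_rows:
  series:
    - [-0.008,-0.012,-0.003,0,0,0,0]
    - [-0.024,-0.037,-0.004,0,0,0,0]
    - [-0.046,-0.072,-0.004,0,0,0,0]
    - [-0.07,-0.109,-0.004,0,0,0,0]
    - [-0.094,-0.147,-0.004,0,0,0,0]
    - [-0.115,-0.18,-0.004,0,0,0,0]
    - [-0.129,-0.202,-0.004,0,0,0,0]
    - [-0.135,-0.2115,-0.004,0,0,0,0]

```text
time_s: 6.35
ee_pos: [0.4393, -0.1834, 0.1948]
ee_rot: [[-0.364, 0.931, -0.001], [0.931, 0.364, -0.0], [0.0, -0.001, -1.0]]
wrist_force: [-0.1, 0.2, -7.5]
width: 0.0321
```

```bash
python3 go.py .442,-.182,.128
python3 - <<'E'
from look import *
p=snap('side'); q=snap('top')
a=cv2.resize(p['image'][170:290,220:340],None,fx=3.3,fy=3.3,interpolation=cv2.INTER_CUBIC)
b=cv2.resize(q['image'][170:290,260:380],None,fx=3.3,fy=3.3,interpolation=cv2.INTER_CUBIC)
cv2.imwrite('pics/over1.png',cv2.cvtColor(np.hstack([a,b]),cv2.COLOR_RGB2BGR))
E
```

```text
t 6.35 pos [ 0.4393 -0.1834  0.1948] w 0.0321 F [-0.1  0.2 -7.5] q [-0.63 -0.12  2.04 -0.    1.23 -1.01]
turn [-0.0012 -0.0004 -0.003 ]
.442,-.182,.128 shift [0.0003 0.0031 0.0668] in final axes [0.0003 0.003  0.0668]
```

View pics/over1.png

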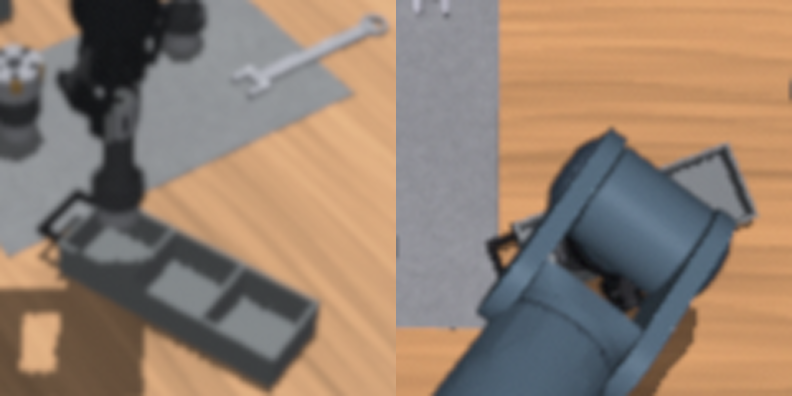

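The chuck hangs over the handle-end pocket: foot at (118,200) in the left crop, pocket floor below it at about (120,245). I'll lower it, slowly at the end.

Emit:
send_rows:
  series:
    - [0,0.003,0.012,0,0,0,0]
    - [0,0.003,0.026,0,0,0,0]
    - [0,0.003,0.04,0,0,0,0]
    - [0,0.003,0.05,0,0,0,0]
    - [0,0.003,0.057,0,0,0,0]
    - [0,0.003,0.062,0,0,0,0]
    - [0,0.003,0.065,0,0,0,0]
    - [0,0.003,0.0665,0,0,0,0]

```text
time_s: 7.25
ee_pos: [0.4443, -0.1807, 0.1288]
ee_rot: [[-0.367, 0.93, 0.0], [0.93, 0.367, -0.0], [-0.0, 0.0, -1.0]]
wrist_force: [0.3, -0.0, -7.4]
width: 0.0326
```

Emit:
send_rows:
  series:
    - [0,0,0.0005,0,0,0,0]
    - [0,0,0.001,0,0,0,0]
    - [0,0,0.0015,0,0,0,0]
    - [0,0,0.0015,0,0,0,0]
    - [0,0,0.0015,0,0,0,0]
    - [0,0,0.0015,0,0,0,0]
    - [0,0,0.0015,0,0,0,0]
    - [0,0,0.0015,0,0,0,0]

```text
time_s: 8.05
ee_pos: [0.4441, -0.1806, 0.1273]
ee_rot: [[-0.367, 0.93, 0.0], [0.93, 0.367, 0.0], [0.0, 0.0, -1.0]]
wrist_force: [-0.7, -0.1, -6.4]
width: 0.0327
```

Emit:
send_rows:
  series:
    - [0,0,0.0005,0,0,0,0]
    - [0,0,0.001,0,0,0,0]
    - [0,0,0.001,0,0,0,0]
    - [0,0,0.001,0,0,0,0]
    - [0,0,0.001,0,0,0,0]
    - [0,0,0.001,0,0,0,0]
    - [0,0,0.001,0,0,0,0]
    - [0,0,0.001,0,0,0,0]

```text
time_s: 8.85
ee_pos: [0.4445, -0.1811, 0.1272]
ee_rot: [[-0.367, 0.93, 0.001], [0.93, 0.367, -0.001], [-0.001, 0.0, -1.0]]
wrist_force: [-4.2, 0.8, 6.3]
width: 0.0323
```

It is on the floor: the wrist force changed sign to +6 N. I'll open, wait, then rise.

Emit:
send_rows:
  series:
    - [0,0,0,0,0,0,0.3]
    - [0,0,0,0,0,0,0.5]
    - [0,0,0,0,0,0,0.7]
    - [0,0,0,0,0,0,1]
    - [0,0,0,0,0,0,1]
    - [0,0,0,0,0,0,1]
    - [0,0,0,0,0,0,1]
    - [0,0,0,0,0,0,1]

```text
time_s: 9.65
ee_pos: [0.4441, -0.1806, 0.1263]
ee_rot: [[-0.367, 0.93, 0.0], [0.93, 0.367, -0.0], [-0.0, 0.0, -1.0]]
wrist_force: [-0.5, -0.0, -0.7]
width: 0.0854
```

Emit:
send_rows:
  series:
    - [0,0,-0.01,0,0,0,1]
    - [0,0,-0.025,0,0,0,1]
    - [0,0,-0.045,0,0,0,1]
    - [0,0,-0.065,0,0,0,1]
    - [0,0,-0.08,0,0,0,1]
    - [0,0,-0.085,0,0,0,1]
    - [0,0,-0.085,0,0,0,1]
    - [0,0,-0.085,0,0,0,1]

```text
time_s: 10.45
ee_pos: [0.4438, -0.1804, 0.2107]
ee_rot: [[-0.367, 0.93, -0.001], [0.93, 0.367, 0.001], [0.001, -0.001, -1.0]]
wrist_force: [0.5, -0.4, -0.0]
width: 0.0853
```

```bash
python3 go.py .678,.048,.2 ; python3 chk.py short_chuck .679,.048,0 top,side f;  python3 chk.py face_mill .458,.024,0 top,side f
python3 - <<'E'
from fit import *
p=snap('side'); 
for d in cams.cut_out(p,'long_chuck')[:2]:
    print(d['score'],np.argwhere(d['pixels']).mean(0)[::-1],d['pixels'].sum(),'expect',proj(p,[.444,-.181,.075]))
print([(np.round(d['xyz'],3),d['score']) for d in cams.find_in(p,'long_chuck')[:2]])
E
```

```text
t 10.45 pos [ 0.4438 -0.1804  0.2107] w 0.0853 F [ 0.5 -0.4 -0. ] q [-0.62 -0.13  2.02 -0.    1.26 -1.  ]
turn [-0.0006 -0.0009 -0.    ]
.678,.048,.2 shift [0.1264 0.3017 0.0106] in final axes [0.1264 0.3017 0.0107]
short_chuck top 0.67 198
[ 0.51  -0.337  0.01 ] 0.74
[0.67  0.046 0.07 ] 0.59
[0.6764 0.051 ]
short_chuck side 0.48 234
[0.672 0.034 0.047] 0.76
[0.6809 0.0481]
face_mill top 0.67 247
[0.455 0.027 0.092] 0.72
[0.4534 0.0271]
face_mill side 0.76 409
[0.447 0.011 0.077] 0.95
[0.457  0.0217]
0.78 [256.57727273 232.16363636] 440 expect [254.49697695 231.93319505]
0.17 [224.26590909 197.025     ] 440 expect [254.49697695 231.93319505]
[(array([ 0.437, -0.196,  0.079]), 0.69), (array([ 0.475, -0.262,  0.022]), 0.61)]
```

Short chuck at (.678,.049), and the released long chuck is where it was put. I'll move on to the short chuck.

Emit:
send_rows:
  series:
    - [0.01,0.025,0,0,0,0,1]
    - [0.028,0.067,0,0,0,0,1]
    - [0.048,0.113,0,0,0,0,1]
    - [0.067,0.16,0.005,0,0,0,1]
    - [0.087,0.206,0.012,0,0,0,1]
    - [0.106,0.252,0.022,0,0,0,1]
    - [0.12,0.286,0.035,0,0,0,1]
    - [0.127,0.302,0.045,0,0,0,1]

```text
time_s: 12.0
ee_pos: [0.6799, 0.0511, 0.1651]
ee_rot: [[-0.37, 0.929, -0.0], [0.929, 0.37, 0.0], [0.0, 0.0, -1.0]]
wrist_force: [-1.3, -0.1, 0.6]
width: 0.0853
```

```bash
python3 go.py .678,.049,.0815
```

```text
t 12.0 pos [0.6799 0.0511 0.1651] w 0.0853 F [-1.3 -0.1  0.6] q [-0.09  0.39  1.53  0.    1.22 -0.47]
turn [ 0.0001 -0.0004  0.0026]
.678,.049,.0815 shift [-0.0013 -0.0026  0.0836] in final axes [-0.0013 -0.0025  0.0836]
```

Emit:
send_rows:
  series:
    - [-0.001,-0.002,0.015,0,0,0,1]
    - [-0.001,-0.002,0.032,0,0,0,1]
    - [-0.001,-0.002,0.049,0,0,0,1]
    - [-0.001,-0.002,0.065,0,0,0,1]
    - [-0.001,-0.002,0.077,0,0,0,1]
    - [-0.001,-0.002,0.083,0,0,0,1]
    - [-0.001,-0.002,0.083,0,0,0,1]
    - [-0.001,-0.002,0.083,0,0,0,0.6]

```text
time_s: 12.8
ee_pos: [0.6774, 0.0466, 0.084]
ee_rot: [[-0.367, 0.93, 0.001], [0.93, 0.367, -0.0], [-0.001, 0.001, -1.0]]
wrist_force: [1.0, 0.2, 0.7]
width: 0.0731
```

Emit:
send_rows:
  series:
    - [0,0,0,0,0,0,0.4]
    - [0,0,0,0,0,0,0.2]
    - [0,0,0,0,0,0,0]
    - [0,0,0,0,0,0,0]
    - [0,0,0,0,0,0,0]
    - [0,0,0,0,0,0,0]
    - [0,0,0,0,0,0,0]
    - [0,0,0,0,0,0,0]
  grip_force: 70

```text
time_s: 13.6
ee_pos: [0.6777, 0.0467, 0.0843]
ee_rot: [[-0.367, 0.93, 0.002], [0.93, 0.367, -0.0], [-0.001, 0.002, -1.0]]
wrist_force: [0.9, 0.4, 5.8]
width: 0.0325
```

Emit:
send_rows:
  series:
    - [0,0,-0.005,0,0,0,0]
    - [0,0,-0.012,0,0,0,0]
    - [0,0,-0.024,0,0,0,0]
    - [0,0,-0.04,0,0,0,0]
    - [0,0,-0.056,0,0,0,0]
    - [0,0,-0.072,0,0,0,0]
    - [0,0,-0.085,0,0,0,0]
    - [0,0,-0.09,0,0,0,0]

```text
time_s: 14.4
ee_pos: [0.678, 0.0467, 0.1763]
ee_rot: [[-0.367, 0.93, 0.004], [0.93, 0.367, -0.0], [-0.002, 0.004, -1.0]]
wrist_force: [0.1, 0.2, -5.5]
width: 0.0324
```

```bash
python3 go.py .471,-.2525,.17 .471,-.2525,.088
```

```text
t 14.4 pos [0.678  0.0467 0.1763] w 0.0324 F [ 0.1  0.2 -5.5] q [-0.1   0.37  1.53 -0.    1.23 -0.47]
turn [0.0036 0.0019 0.    ]
.471,-.2525,.17 shift [-0.2022 -0.3025  0.0056] in final axes [-0.2022 -0.3024  0.0063]
.471,-.2525,.088 shift [-0.2021 -0.3028  0.0876] in final axes [-0.2022 -0.3024  0.0883]
```

Short chuck held (5.5 N). I'll go round, staying clear of the standing long chuck.

Emit:
send_rows:
  series:
    - [-0.01,-0.008,0,0,0,0,0]
    - [-0.032,-0.026,0,0,0,0,0]
    - [-0.062,-0.05,0,0,0,0,0]
    - [-0.096,-0.08,0,0,0,0,0]
    - [-0.13,-0.112,0,0,0,0,0]
    - [-0.164,-0.146,0,0,0,0,0]
    - [-0.19,-0.18,0,0,0,0,0]
    - [-0.202,-0.21,0,0,0,0,0]

```text
time_s: 15.2
ee_pos: [0.5537, -0.2214, 0.1725]
ee_rot: [[-0.365, 0.931, -0.001], [0.931, 0.365, -0.001], [-0.0, -0.001, -1.0]]
wrist_force: [0.2, -0.3, -6.3]
width: 0.0321
```

Emit:
send_rows:
  series:
    - [0,-0.025,0.002,0,0,0,0]
    - [0,-0.05,0.004,0,0,0,0]
    - [0,-0.072,0.006,0,0,0,0]
    - [0,-0.086,0.006,0,0,0,0]
    - [0,-0.092,0.006,0,0,0,0]
    - [0,-0.0925,0.006,0,0,0,0]
    - [0,-0.0925,0.006,0,0,0,0]
    - [0,-0.0925,0.006,0,0,0,0]

```text
time_s: 16.0
ee_pos: [0.4704, -0.2521, 0.1675]
ee_rot: [[-0.368, 0.93, 0.001], [0.93, 0.368, -0.0], [-0.0, 0.0, -1.0]]
wrist_force: [-1.6, -0.7, -7.2]
width: 0.0322
```

```bash
python3 go.py .471,-.2525,.09
python3 - <<'E'
from look import *
p=snap('side'); img=p['image'].copy()
a=cv2.resize(img[170:310,210:350],None,fx=4,fy=4,interpolation=cv2.INTER_CUBIC)
for P in ([.442,-.182,.005],[.470,-.2525,.005]):
    u=((proj(p,P)-[210,170]+.5)*4).astype(int); cv2.circle(a,tuple(int(v) for v in u),3,(255,0,0),-1)
cv2.imwrite('pics/over2.png',cv2.cvtColor(a,cv2.COLOR_RGB2BGR))
E
```

```text
t 16.0 pos [ 0.4704 -0.2521  0.1675] w 0.0322 F [-1.6 -0.7 -7.2] q [-0.7   0.06  1.92  0.    1.17 -1.08]
turn [0.0005 0.0004 0.0008]
.471,-.2525,.09 shift [-0.0006  0.0003  0.0775] in final axes [-0.0006  0.0004  0.0775]
```

View pics/over2.png

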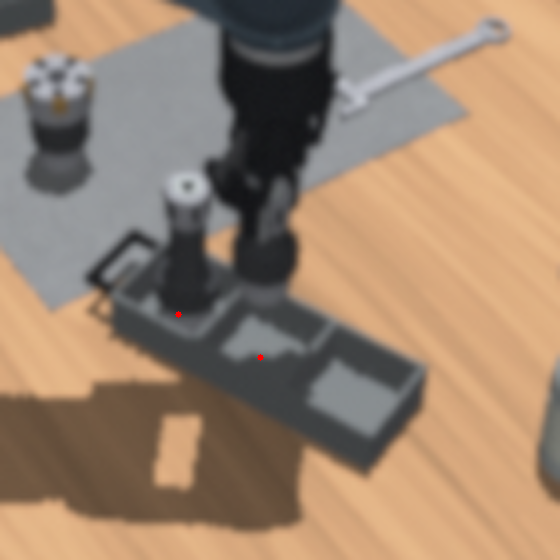

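The crop shows the long chuck standing upright in the handle-end pocket (nut at (188,190)). The short chuck, foot at (262,285), is over the middle pocket (projected centre (260,357)), with a clear gap to the long chuck. I'll lower it.

Emit:
send_rows:
  series:
    - [0,0,0.012,0,0,0,0]
    - [0,0,0.028,0,0,0,0]
    - [0,0,0.044,0,0,0,0]
    - [0,0,0.058,0,0,0,0]
    - [0,0,0.067,0,0,0,0]
    - [0,0,0.072,0,0,0,0]
    - [0,0,0.075,0,0,0,0]
    - [0,0,0.077,0,0,0,0]

```text
time_s: 16.85
ee_pos: [0.4701, -0.2525, 0.0905]
ee_rot: [[-0.367, 0.93, 0.001], [0.93, 0.367, -0.001], [-0.001, 0.0, -1.0]]
wrist_force: [-0.9, -0.3, -6.6]
width: 0.0323
```

Emit:
send_rows:
  series:
    - [0,0,0.0005,0,0,0,0]
    - [0,0,0.001,0,0,0,0]
    - [0,0,0.001,0,0,0,0]
    - [0,0,0.001,0,0,0,0]
    - [0,0,0.001,0,0,0,0]
    - [0,0,0.001,0,0,0,0]
    - [0,0,0.001,0,0,0,0]
    - [0,0,0.001,0,0,0,0]

```text
time_s: 17.65
ee_pos: [0.4697, -0.2522, 0.0894]
ee_rot: [[-0.367, 0.93, 0.0], [0.93, 0.367, -0.0], [-0.0, 0.0, -1.0]]
wrist_force: [-0.5, -0.1, -5.7]
width: 0.0321
```

Emit:
send_rows:
  series:
    - [0,0,0.0005,0,0,0,0]
    - [0,0,0.001,0,0,0,0]
    - [0,0,0.001,0,0,0,0]
    - [0,0,0.001,0,0,0,0]
    - [0,0,0.001,0,0,0,0]
    - [0,0,0.001,0,0,0,0]
    - [0,0,0.001,0,0,0,0]
    - [0,0,0.001,0,0,0,0]

```text
time_s: 18.45
ee_pos: [0.47, -0.2525, 0.0893]
ee_rot: [[-0.367, 0.93, 0.0], [0.93, 0.367, -0.001], [-0.001, -0.0, -1.0]]
wrist_force: [-3.5, 1.5, 5.2]
width: 0.0322
```

Contact. I'll release and rise.

Emit:
send_rows:
  series:
    - [0,0,0,0,0,0,0.3]
    - [0,0,0,0,0,0,0.5]
    - [0,0,0,0,0,0,0.7]
    - [0,0,0,0,0,0,1]
    - [0,0,0,0,0,0,1]
    - [0,0,0,0,0,0,1]
    - [0,0,0,0,0,0,1]
    - [0,0,0,0,0,0,1]

```text
time_s: 19.25
ee_pos: [0.4697, -0.2522, 0.0883]
ee_rot: [[-0.367, 0.93, 0.0], [0.93, 0.367, -0.0], [-0.0, 0.0, -1.0]]
wrist_force: [0.3, -0.2, 0.6]
width: 0.0852
```

Emit:
send_rows:
  series:
    - [0,0,-0.01,0,0,0,1]
    - [0,0,-0.025,0,0,0,1]
    - [0,0,-0.045,0,0,0,1]
    - [0,0,-0.07,0,0,0,1]
    - [0,0,-0.095,0,0,0,1]
    - [0,0,-0.115,0,0,0,1]
    - [0,0,-0.12,0,0,0,1]
    - [0,0,-0.12,0,0,0,1]

```text
time_s: 20.05
ee_pos: [0.4702, -0.2526, 0.2099]
ee_rot: [[-0.367, 0.93, 0.002], [0.93, 0.367, -0.002], [-0.003, 0.001, -1.0]]
wrist_force: [-0.5, 0.5, -0.9]
width: 0.0859
```

```bash
python3 go.py .457,.0235,.17; python3 chk.py short_chuck .47,-.2525,.005 side f; python3 chk.py face_mill .457,.0235,0 top,side f
```

```text
t 20.05 pos [ 0.4702 -0.2526  0.2099] w 0.0859 F [-0.5  0.5 -0.9] q [-0.71  0.01  1.89 -0.    1.25 -1.08]
turn [0.0014 0.0027 0.    ]
.457,.0235,.17 shift [0.2618 0.0891 0.0393] in final axes [0.2617 0.0891 0.0399]
short_chuck side 0.81 374
[ 0.46  -0.26   0.058] 0.69
[ 0.4735 -0.2484]
face_mill top 0.79 254
[0.452 0.028 0.089] 0.71
[0.4544 0.0275]
face_mill side 0.63 359
[0.446 0.014 0.081] 0.82
[0.4613 0.0254]
```

Emit:
send_rows:
  series:
    - [0.012,0.004,0,0,0,0,1]
    - [0.042,0.014,0,0,0,0,1]
    - [0.085,0.029,0,0,0,0,1]
    - [0.13,0.044,0,0,0,0,1]
    - [0.175,0.06,0.01,0,0,0,1]
    - [0.22,0.075,0.025,0,0,0,1]
    - [0.25,0.085,0.045,0,0,0,1]
    - [0.263,0.09,0.055,0,0,0,1]

```text
time_s: 21.3
ee_pos: [0.4549, 0.0288, 0.1516]
ee_rot: [[-0.37, 0.929, -0.002], [0.929, 0.37, 0.001], [0.002, -0.002, -1.0]]
wrist_force: [0.7, -0.4, -0.4]
width: 0.0855
```

```bash
python3 go.py .457,.0255,.0735
```

```text
t 21.3 pos [0.4549 0.0288 0.1516] w 0.0855 F [ 0.7 -0.4 -0.4] q [-0.19 -0.11  2.11  0.    1.14 -0.57]
turn [-0.0019 -0.0019  0.0035]
.457,.0255,.0735 shift [-0.004   0.0009  0.0781] in final axes [-0.0039  0.0008  0.0781]
```

Emit:
send_rows:
  series:
    - [-0.003,0.001,0.015,0,0,0,1]
    - [-0.003,0.001,0.03,0,0,0,1]
    - [-0.003,0.001,0.045,0,0,0,1]
    - [-0.003,0.001,0.058,0,0,0,1]
    - [-0.003,0.001,0.068,0,0,0,1]
    - [-0.003,0.001,0.075,0,0,0,1]
    - [-0.003,0.001,0.078,0,0,0,1]
    - [-0.003,0.001,0.078,0,0,0,1]

```text
time_s: 22.1
ee_pos: [0.4588, 0.023, 0.0751]
ee_rot: [[-0.367, 0.93, -0.0], [0.93, 0.367, 0.0], [0.0, -0.0, -1.0]]
wrist_force: [0.7, 0.1, -0.1]
width: 0.0855
```

Emit:
send_rows:
  series:
    - [0,0,0,0,0,0,0.7]
    - [0,0,0,0,0,0,0.5]
    - [0,0,0,0,0,0,0.3]
    - [0,0,0,0,0,0,0.2]
    - [0,0,0,0,0,0,0.2]
    - [0,0,0,0,0,0,0.2]
    - [0,0,0,0,0,0,0.2]
    - [0,0,0,0,0,0,0.2]
  grip_force: 80

```text
time_s: 22.9
ee_pos: [0.459, 0.0227, 0.0763]
ee_rot: [[-0.368, 0.93, -0.001], [0.93, 0.368, -0.001], [-0.001, -0.001, -1.0]]
wrist_force: [-4.2, -1.5, 7.6]
width: 0.0544
```

Emit:
send_rows:
  series:
    - [0,0,-0.004,0,0,0,0]
    - [0,0,-0.01,0,0,0,0]
    - [0,0,-0.02,0,0,0,0]
    - [0,0,-0.034,0,0,0,0]
    - [0,0,-0.05,0,0,0,0]
    - [0,0,-0.066,0,0,0,0]
    - [0,0,-0.077,0,0,0,0]
    - [0,0,-0.08,0,0,0,0]

```text
time_s: 23.7
ee_pos: [0.4596, 0.0229, 0.1568]
ee_rot: [[-0.367, 0.93, 0.003], [0.93, 0.367, -0.001], [-0.002, 0.002, -1.0]]
wrist_force: [0.4, 0.1, -6.1]
width: 0.0544
```

```bash
python3 go.py .493,.2516,.155
```

```text
t 23.7 pos [0.4596 0.0229 0.1568] w 0.0544 F [ 0.4  0.1 -6.1] q [-0.2  -0.11  2.1   0.    1.15 -0.57]
turn [0.0024 0.0015 0.    ]
.493,.2516,.155 shift [0.2005 0.115  0.0018] in final axes [0.2005 0.115  0.0018]
```

Emit:
send_rows:
  series:
    - [0.01,0.006,0,0,0,0,0]
    - [0.033,0.019,0,0,0,0,0]
    - [0.065,0.037,0,0,0,0,0]
    - [0.1,0.057,0,0,0,0,0]
    - [0.135,0.077,0,0,0,0,0]
    - [0.168,0.096,0,0,0,0,0]
    - [0.191,0.11,0,0,0,0,0]
    - [0.2005,0.115,0,0,0,0,0]

```text
time_s: 24.5
ee_pos: [0.4913, 0.2546, 0.154]
ee_rot: [[-0.37, 0.929, -0.002], [0.929, 0.37, 0.0], [0.001, -0.002, -1.0]]
wrist_force: [-0.7, -0.2, -6.5]
width: 0.0538
```

Emit:
send_rows:
  series:
    - [0,0,0,0,0,0,0]
    - [0,0,0.012,0,0,0,0]
    - [0,0,0.028,0,0,0,0]
    - [0,0,0.044,0,0,0,0]
    - [0,0,0.058,0,0,0,0]
    - [0,0,0.067,0,0,0,0]
    - [0,0,0.072,0,0,0,0]
    - [0,0,0.075,0,0,0,0]

```text
time_s: 25.3
ee_pos: [0.4921, 0.2514, 0.0804]
ee_rot: [[-0.367, 0.93, -0.001], [0.93, 0.367, -0.001], [-0.0, -0.002, -1.0]]
wrist_force: [-6.9, -3.4, 10.8]
width: 0.054
```

Emit:
send_rows:
  series:
    - [0,0,0.0005,0,0,0,0]
    - [0,0,0.001,0,0,0,0]
    - [0,0,0.001,0,0,0,0]
    - [0,0,0.001,0,0,0,0]
    - [0,0,0.001,0,0,0,0]
    - [0,0,0.001,0,0,0,0]
    - [0,0,0.001,0,0,0,0]
    - [0,0,0.001,0,0,0,0]

```text
time_s: 26.1
ee_pos: [0.4927, 0.2519, 0.0804]
ee_rot: [[-0.367, 0.93, 0.001], [0.93, 0.367, -0.0], [-0.0, 0.001, -1.0]]
wrist_force: [-5.2, -2.2, 5.1]
width: 0.054
```

The face mill is on the bin floor. I'll release, rise and check.

Emit:
send_rows:
  series:
    - [0,0,0,0,0,0,0.7]
    - [0,0,0,0,0,0,0.85]
    - [0,0,0,0,0,0,1]
    - [0,0,0,0,0,0,1]
    - [0,0,0,0,0,0,1]
    - [0,0,0,0,0,0,1]
    - [0,0,0,0,0,0,1]
    - [0,0,0,0,0,0,1]

```text
time_s: 26.9
ee_pos: [0.4922, 0.2518, 0.0793]
ee_rot: [[-0.367, 0.93, 0.0], [0.93, 0.367, 0.0], [-0.0, 0.0, -1.0]]
wrist_force: [-0.3, 0.3, -1.4]
width: 0.0853
```

Emit:
send_rows:
  series:
    - [0,0,-0.01,0,0,0,1]
    - [0,0,-0.025,0,0,0,1]
    - [0,0,-0.05,0,0,0,1]
    - [0,0,-0.08,0,0,0,1]
    - [0,0,-0.12,0,0,0,1]
    - [0,0,-0.15,0,0,0,1]
    - [0,0,-0.17,0,0,0,1]
    - [0,0,-0.17,0,0,0,1]

```text
time_s: 27.7
ee_pos: [0.4943, 0.2524, 0.2547]
ee_rot: [[-0.367, 0.93, 0.009], [0.93, 0.367, 0.003], [-0.001, 0.009, -1.0]]
wrist_force: [-0.0, 0.7, 0.8]
width: 0.0854
```

```bash
python3 go.py; python3 chk.py short_chuck .47,-.2525,.005 top,side f; python3 chk.py long_chuck .444,-.181,.005 top,side f; python3 chk.py face_mill .493,.2516,.004 side f
python3 - <<'E'
from look import *
p=snap('side'); q=snap('top')
a=cv2.resize(p['image'][120:300,170:370],None,fx=2,fy=2,interpolation=cv2.INTER_CUBIC)
b=cv2.resize(q['image'][120:300,210:410],None,fx=2,fy=2,interpolation=cv2.INTER_CUBIC)
cv2.imwrite('pics/end.png',cv2.cvtColor(np.hstack([a,b]),cv2.COLOR_RGB2BGR))
for l in('oil_can','spanner'): print(l,[np.round(cams.find_in(x,l)[0]['xyz'],3) for x in (p,q) if cams.find_in(x,l)])
E
```

```text
t 27.7 pos [0.4943 0.2524 0.2547] w 0.0854 F [-0.   0.7  0.8] q [ 0.27  0.01  1.8   0.    1.32 -0.11]
turn [0.0094 0.001  0.0001]
short_chuck top 0.48 181
[ 0.47  -0.244  0.08 ] 0.76
[ 0.4697 -0.2508]
short_chuck side 0.72 353
[ 0.461 -0.262  0.06 ] 0.93
[ 0.4746 -0.2467]
long_chuck top 0.65 225
[ 0.448 -0.178  0.121] 0.45
[ 0.4466 -0.1839]
long_chuck side 0.86 439
[ 0.435 -0.197  0.08 ] 0.79
[ 0.4504 -0.1815]
face_mill side 0.69 343
[0.481 0.237 0.078] 0.6
[0.4939 0.2575]
oil_can [array([ 0.597, -0.463,  0.086]), array([ 0.606, -0.435,  0.097])]
spanner [array([ 0.77 , -0.052,  0.008]), array([ 0.773, -0.047,  0.006])]
```

View pics/end.png

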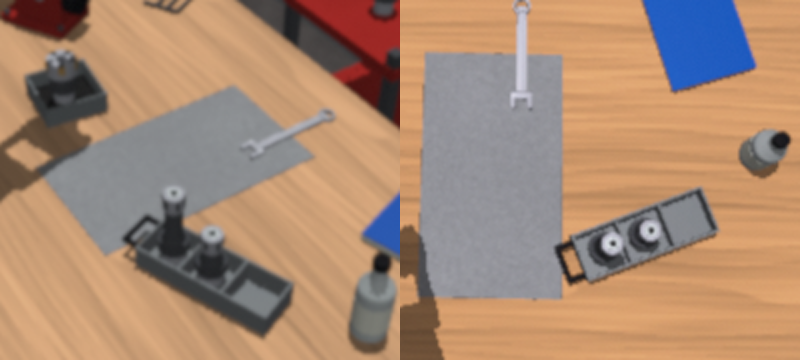

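In the final picture both chucks stand upright, the long one next to the handle at (173,215) and the short one in the middle pocket at (211,250). The mill stands in the bin at (62,80), and the bottle and spanner have not moved. I'm handing in.

```bash
python3 -c "
from workcell import r
print(r.close_job())"
```

```text
the job is handed in; nothing more can be done
None
```

All three tool holders are sorted and the job was handed in at about 28 s of the 58 s allowed. The hand-in call reports no verdict.

- **Placing:** I placed the long chuck in the pocket next to the handle, then the short chuck in the middle pocket, then the face mill in the bin. Each was lowered until the wrist force showed it on the floor, then released. After each release the gripper was fully open with no load on the wrist.
- **Last checks:** The final picture shows both chucks and the mill upright. Fitted positions:
  - Long chuck: about 5–8 mm from its pocket's centre.
  - Short chuck: 2–7 mm from its pocket's centre.
  - Face mill: about 6 mm from the bin's centre.
- **Bystanders:** The bottle and spanner read within 4 mm of their starting positions, which is detector noise. The gripper ended about 0.25 m up, clear of everything.
- **Disagreements:** The top and side fits differ by up to about 6 mm, partly because my check ignored the 5 mm pocket floor. This is well inside the 18 mm tolerance. The mill was under the arm, so I checked it only in the side view.

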